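Rack the screw jar and open it

TASK

Put the yellow-capped jar of screws upright into the pocket of the wooden caddy that carries the yellow card; the square pocket keeps the jar from turning. Then unscrew its tight cap there, stop when the threads let go, and finish holding the cap in the gripper, level and just above the open mouth (a finger's breadth or two clear), with the jar still fully down in its pocket. Leave the other jars and the folding rule as they are.

Things in the scene. Friction and masses are not known exactly. Their poses are not given: they have to be found in the camera images.
- jar: screw jar to open: clear glass, brass screws inside, yellow label patches. Square body 58 x 58 mm, 56 mm high, shoulder to z = 60 mm, round threaded neck with its rim at z = 84 mm; 0.2 to 0.45 kg. Origin at the centre of its underside, x and y square to its sides, z up. Loose on the bench, cap on; it can be carried by the cap. On the bare bench it turns along with the cap
- cap: yellow steel screw cap of that jar: round, 58 mm across, 20 mm high, ribbed side, flat top, 50 g; origin at the centre of the underside of its skirt, z up along its axis. Closed, its origin is 68 mm and its top 88 mm above the jar's origin. Turning it counterclockwise seen from above loosens it; for how far see cap_top
- cap_top (a point): centre of the cap's top face. Three lugs in the cap run under three threads, tight by a sprung seal (about 9 N; roughly 0.25 N m to turn). Yaw of cap minus yaw of jar starts at 0 to 0.25 rad; the cap is free to lift straight off from 1.1 rad and meets a stop near 1.7, so a turn of 1.2 to 1.35 rad always frees it. It needs no following upwards (3 mm at most)
- jar_mouth (a point): centre of the jar's rim, 84 mm above the jar's origin
- slot_yellow: pocket block with the yellow card on its front and front top edge: wood, 90 x 88 x 40 mm, fixed on the caddy's 12 mm board; origin at the centre of its underside, x pointing away from the card, y along the row of three blocks. Its pocket is 62 mm square, sides along x and y, 30 mm deep; the jar fits in any of its four turns
- pocket_yellow (a point): centre of the floor of the yellow pocket, 22 mm above the bench
- slot_blue: the same block with a blue card; holds the blue-capped jar. The blocks stand 90 mm apart centre to centre, in any order
- slot_green: the same block with a green card; empty
- jar_blue: a closed jar of the same size with blue cap and labels in the blue pocket, not to be disturbed; origin at the centre of its underside
- jar_green: a closed jar of the same size with green cap and labels, loose on the bench, not to be disturbed; origin at the centre of its underside
- folding_rule: folded yellow wooden rule, 125 x 17 x 18 mm, lying loose on the bench in front of the jar, not to be disturbed; origin at the centre of its underside, y along its length
Things that resemble listed ones, but are neither listed nor needed, are in the scene too. Of the things like the cap, leave any that is pink, red or turquoise; of the rest the larger one is meant.

How it is judged:
On the way, in this order (a step that is already met when the one before it is completed fails the run):
1. the jar stands fully down in the yellow pocket with its cap still on (z of jar in the frame of pocket_yellow below 0.004 m and horizontal distance between jar and pocket_yellow below 0.006 m and angle between jar's own z axis and vertical below 0.08 rad and z of cap in the frame of jar below 0.073 m and angle between the x axis of cap and the x axis of jar, either way round below 0.6 rad), for 0.2 s.
2. the cap is turned on its threads by more than an eighth of a turn, the jar staying down in the pocket (z of jar in the frame of pocket_yellow below 0.006 m and angle between the x axis of cap and the x axis of jar, either way round above 0.9 rad and z of cap in the frame of jar below 0.076 m), for 0.05 s.
At the end, for the whole second after the job is handed in: Jar upright (0.08 rad), within 4 mm of the floor and 6 mm of the centre of the yellow pocket. Gripper holding the cap still, level within 0.25 rad, not touching the jar, its lower edge 3 to 55 mm above the rim and its axis within 20 mm of the jar's mouth (z of jar in the frame of pocket_yellow below 0.004 m and horizontal distance between jar and pocket_yellow below 0.006 m and angle between jar's own z axis and vertical below 0.08 rad and z of cap in the frame of jar_mouth between 0.003 and 0.055 m and horizontal distance between cap and jar_mouth below 0.02 m and angle between cap's own z axis and vertical below 0.25 rad and contact force between cap and the fingers above 1 N and contact force between cap and jar below 0.1 N and linear speed of each of cap, jar below 0.03 m/s); the arm keeps its last pose, push and grip.
It fails at once if the blue or the green jar is moved by more than 25 mm (distance of any of jar_blue, jar_green from where it was at the start of the episode above 0.025 m).
It fails at once if the folding rule is moved by more than 40 mm (distance of folding_rule from where it was at the start of the episode above 0.04 m).
It fails at once if the jar is tipped over (by more than 0.6 rad) (angle between jar's own z axis and vertical above 0.6 rad).
It also fails if it takes over 45 s, if anything falls off the work surface, if the arm or the gripper's body presses on something with over 40 N, if the wrist force passes 120 N, or if a joint passes its speed limit or range.

ROBOT

A 6-joint arm with a two-finger parallel gripper is mounted at the origin on a cart in front of the work surface, level with it; the furniture and walls round the work are solid. World frame = base frame: x ahead of the robot, y to its left, z up, the work surface at z = 0. Lengths are in m, angles in rad, forces in N, time in s.
With the tool pointing down it reaches from about 0.375 to 0.925 m from the base axis. Payload 5.7 kg.
Tool frame: the origin (TCP) lies between the finger pads; the fingertips stand 25 mm ahead of it and the grasp point (between the pads) lies 6 mm ahead of it; z points along the fingers, y is the line along which they close (so a half turn about z gives the same grasp; the last joint's range is limited). The gripper opens to 88 mm and grips with 3 to 60 N. Pads are 20 mm wide; open, the fingers measure 115 mm over their backs; the gripper's body (75 mm by 178 mm) begins 61 mm behind the grasp point.
Start: joints at [1.095, 0.359, 1.51, -0, 1.272, -0.115], TCP at [0.212, 0.561, 0.248] pointing down, gripper open.
Joint ranges: [-2.97, 2.97], [-1.01, 2.36], [0.21, 2.38], [-0.96, 4.11], [0.2, 2.71], [-2.98, 2.98]. Speed limits (rad/s): [2.39, 2.39, 3.14, 3.14, 3.14, 3.14].

INTERFACE

Orientations are given as a unit quaternion [x, y, z, w].
In Python, from station import robot gives the robot as it stands. The module is installed in compiled form; this text tells all that it offers.
- The arm moves only by the shell command python3 -m inch 'ROWS'. ROWS is JSON, a list of rows, each a list of 3 entries, a list of its own where there are three numbers: the shift along the world's x, y, z in m, then the turn, a rotation vector about the world's x, y, z in degrees, then the closure, from -1 (fully open) to 1 (shut). A call has 1 to 8 rows; each row shifts and turns the commanded pose from where the row before left it; what a row does not reach is not made up. A row lasts 1/10 s, in which the tool goes at most 50 mm and 8.59 degrees, less where a joint would pass 70% of its speed; a pose out of reach is approached as far as the arm can. A call is refused whole if a number of a shift passes 0.05 or a number of a turn 8.59, either way. A call with a gripper value outside its range is refused whole. The fingers move at their own pace and stop on an object; the grip force is fixed at half the most. Time passes only in rows, so rows that do not move let the fingers close. It gives the time, the measured TCP pose, the force, the opening and the grip force at its end, in the units of the state.
- robot.sense(): the state, without advancing time (a new reading comes with each control period).
- robot.read_camera(name): name is "side" or "top" or "wrist"; returns the picture (420x560x3 uint8, red, green, blue); there is no depth.
- robot.get_calibration(name): a dict with "fx", "fy", "cx", "cy" (pixels), "distortion" ([k1, k2, p1, p2, k3] as OpenCV has them; the pictures are not rectified), "T" (4x4, takes a point from camera to world coordinates); the wrist camera has in their place "tool_from_camera" (4x4, takes a point from camera to tool coordinates, whose origin is the TCP and whose axes are the flange's). Camera axes: x right, y down, z forward; pixel columns grow to the right and rows downward; lengths in m; the calibration is good to about 2 mm. A picture is of the moment at which its call begins: read the wrist's pose just before it. get_calibration takes no time and is no camera call.
- robot.finish_job(): hands the job in; it is judged then, once.
Trained networks look in the newest picture that a camera, given by its name, has taken for a name from the list of things; names that differ only in an ending like _2 or _b are one class to them, and where a whole thing is asked for, a point or a joint stands for the part that bears it (a point fixed in the world has none). Each returns a list of dicts, best first, with "p" (0 to 1); they miss things now and then, are a little off and sometimes report something else, mostly with a low value. They report only what shows in the picture. A call takes as long as a camera call. They do not tell look-alikes from the thing itself.
- robot.boxes_of(camera, query): "xyz" ([x, y, z] in m, in world coordinates, good to about 4 mm: the middle of the surface that is visible of it).
- robot.masks_of(camera, query): "pixels" (420x560 bool, what is visible of it).
The state is a dict: "time": time; "qpos": joint angles; "qvel": joint speeds; "effort": joint torques, N m; "ee_pos": TCP position; "tcp_rot": TCP orientation; "ft_force": force on the tool from outside, world axes, zero at the start; "wrist_torque": the same for the moment, N m; "gripper_width": opening from 0.0 (shut) to 1.0 (fully open); "finger_force": force on a finger pad.
Only numpy, scipy, OpenCV 4.12 (cv2) and the standard library are available. Lean on these libraries where they do the work, as an engineer would, in place of code of your own. Each camera call takes 0.05 s, during which the arm holds its last target. There are 200 camera calls.

## Working session

There is one attempt and no reset: what is moved stays moved. The work goes in short steps, Python scripts to look and compute and a shell command to move; the robot and the scene stay as the last step left them, time stands still between calls to the robot, and variables do not carry over. Pictures are saved under pics/ and viewed, at most 10 in all, crops included, and the job is handed in when it is done.

```bash
mkdir -p pics; python3 - <<'E'
from station import robot
import cv2
s=robot.sense(); print(s['time'],s['ee_pos'],s['tcp_rot'],s['gripper_width'])
for c in('top','side'):
    im=robot.read_camera(c); cv2.imwrite(f'pics/{c}0.png',im[:,:,::-1])
    for q in('jar','cap','slot_yellow','slot_blue','slot_green','jar_green','jar_blue','folding_rule'):
        print(c,q,[(r['xyz'],round(r['p'],2)) for r in robot.boxes_of(c,q)])
    k=robot.get_calibration(c);print(k)
E
```

```text
0.0 [0.21153262 0.5607755  0.24681819] [ 1.79412856e-01  9.83773449e-01 -8.74744594e-04 -2.52689676e-04] 1.001398619588754
top jar [([0.432, 0.0621, 0.0556], 0.68)]
top cap [([0.4353, 0.0609, 0.0854], 0.97), ([0.4493, -0.2011, 0.0175], 0.81), ([0.4751, -0.0281, 0.0123], 0.77), ([0.6408, -0.2135, 0.0193], 0.69), ([0.4573, -0.1087, 0.0137], 0.68)]
top slot_yellow [([0.6113, -0.0013, 0.0443], 0.64)]
top slot_blue [([0.5761, -0.0703, 0.055], 0.8)]
top slot_green [([0.6269, 0.0906, 0.0467], 0.81)]
top jar_green [([0.4725, 0.2851, 0.0845], 0.65)]
top jar_blue [([0.5963, -0.0858, 0.1099], 0.62), ([0.3576, -0.0828, 0.0178], 0.2)]
top folding_rule [([0.3577, -0.0794, 0.0153], 0.79)]
{'fx': 435.4921985636364, 'fy': 435.4921985636364, 'cx': 276.4797189672866, 'cy': 208.47397719001688, 'distortion': array([-0.0838572,  0.       ,  0.       ,  0.       ,  0.       ]), 'T': array([[ 0.01123975, -0.99055524,  0.13665275,  0.38259496],
       [-0.99977318, -0.01360483, -0.01638558,  0.04022892],
       [ 0.01808996, -0.13643759, -0.99048349,  0.93332384],
       [ 0.        ,  0.        ,  0.       
[... 390 characters left out ...]
1, -0.0665, 0.0535], 0.79), ([0.3576, -0.0795, 0.0201], 0.39)]
side slot_green [([0.6204, 0.0918, 0.0417], 0.57)]
side jar_green [([0.4766, 0.316, 0.069], 0.93)]
side jar_blue [([0.6006, -0.0692, 0.0959], 0.64)]
side folding_rule [([0.3575, -0.0813, 0.0184], 0.68)]
{'fx': 475.0314018823009, 'fy': 475.0314018823009, 'cx': 277.5663905521657, 'cy': 214.9972451033607, 'distortion': array([0.00324759, 0.        , 0.        , 0.        , 0.        ]), 'T': array([[-0.99060755, -0.10703589,  0.08508823,  0.39960257],
       [-0.13545926,  0.68336745, -0.71739788,  0.75625147],
       [ 0.01864079, -0.72218574, -0.69144796,  0.77887504],
       [ 0.        ,  0.        ,  0.        ,  1.        ]])}
```

View pics/top0.png

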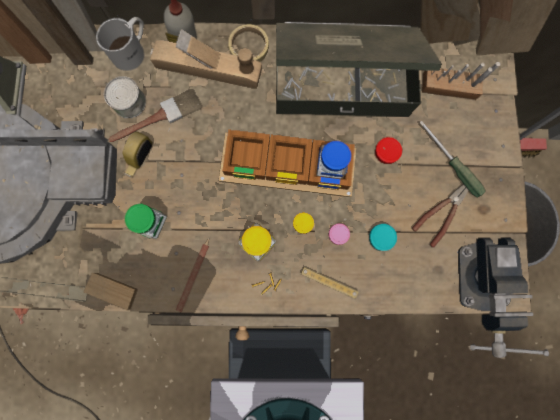

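View pics/side0.png

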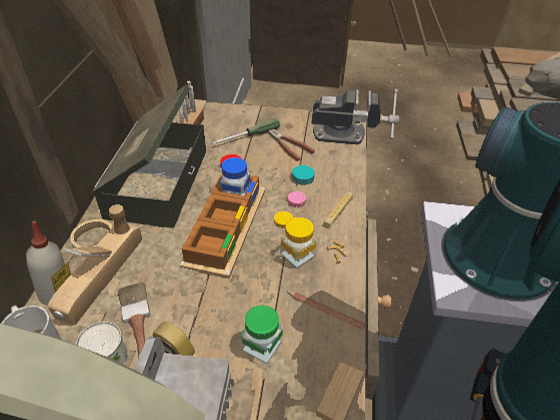

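```bash
python3 - <<'E'
from station import robot
import cv2
im=cv2.imread('pics/top0.png')[122:267,212:362]
cv2.imwrite('pics/crop1.png',cv2.resize(im,None,fx=4,fy=4,interpolation=cv2.INTER_CUBIC))
im=cv2.imread('pics/side0.png')[160:280,175:325]
cv2.imwrite('pics/crop2.png',cv2.resize(im,None,fx=5,fy=5,interpolation=cv2.INTER_CUBIC))
print(robot.get_calibration('wrist'))
E
```

```text
{'fx': 348.05308528537836, 'fy': 348.05308528537836, 'cx': 283.9372106449588, 'cy': 203.75673465390437, 'distortion': array([-0.0858879,  0.       ,  0.       ,  0.       ,  0.       ]), 'tool_from_camera': array([[ 5.35468199e-04, -9.68853053e-01, -2.47635769e-01,
         6.71469969e-02],
       [ 9.99999857e-01,  5.21286170e-04,  1.22835343e-04,
        -3.84276854e-04],
       [ 1.00797042e-05, -2.47635799e-01,  9.68853194e-01,
        -1.37249933e-01],
       [ 0.00000000e+00,  0.00000000e+00,  0.00000000e+00,
         1.00000000e+00]])}
```

View pics/crop1.png

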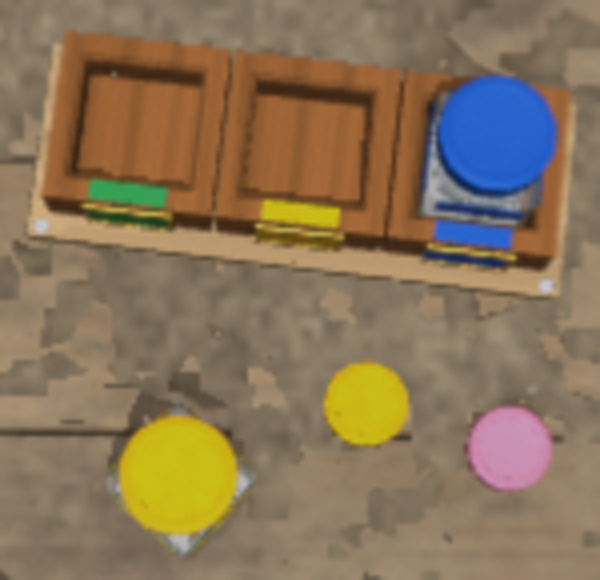

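View pics/crop2.png

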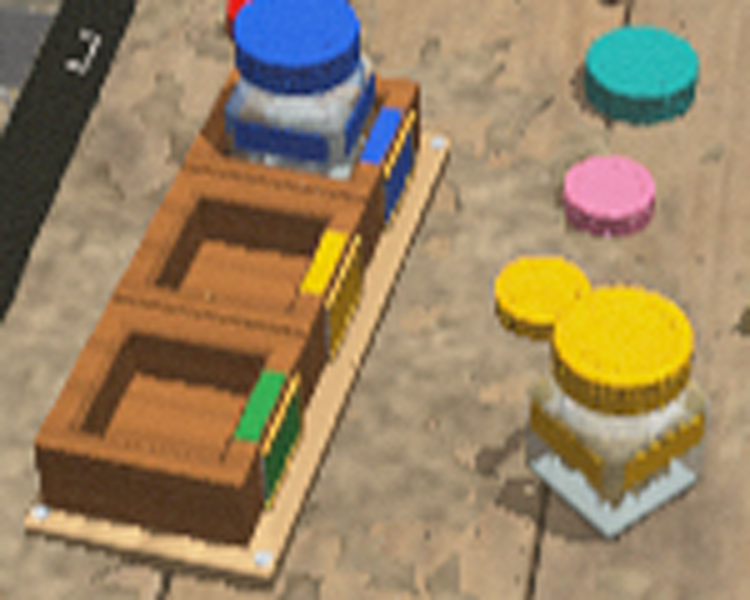

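```bash
cat > h.py <<'E'
from station import robot
import cv2, numpy as np
from scipy.spatial.transform import Rotation as R
def ray(c,uv,z,pose=None):
    k=robot.get_calibration(c);K=np.array([[k['fx'],0,k['cx']],[0,k['fy'],k['cy']],[0,0,1.]])
    if c=='wrist':
        T=np.eye(4);T[:3,:3]=R.from_quat(pose[1]).as_matrix();T[:3,3]=pose[0];T=T@k['tool_from_camera']
    else:T=k['T']
    p=cv2.undistortPoints(np.array(uv,float).reshape(-1,1,2),K,k['distortion'])[:,0]
    d=np.c_[p,np.ones(len(p))]@T[:3,:3].T
    return (T[:3,3]+d*((z-T[2,3])/d[:,2])[:,None])[:,:2]
E
python3 - <<'E'
from h import *
np.set_printoptions(precision=4,suppress=True)
t=lambda l:(np.array(l)+.5)/4+[212,122]-.5
s=lambda l:(np.array(l)+.5)/5+[175,160]-.5
def ang(a):return np.degrees(np.arctan2(*(a[::-1])))
o=ray('top',t([(65,32),(573,92),(550,258),(43,198)]),.052);print(o,o.mean(0),[ang(o[i]-o[i-1]) for i in range(4)],[np.linalg.norm(o[i]-o[i-1]) for i in range(4)])
o=ray('top',t([(248,80),(377,93),(365,210),(238,197)]),.052);print('pocket',o.mean(0))
o=ray('top',t([(108,480),(183,553),(256,482)]),.0);print('jar top',o,(o[0]+o[2])/2,ang(o[1]-o[0]),ang(o[2]-o[1]))
o=ray('side',s([(530,465),(612,538),(695,478)]),.0);print('jar side',o,(o[0]+o[2])/2,ang(o[1]-o[0]),ang(o[2]-o[1]))
print('cap',ray('top',t([(179,475)]),.088))
o=ray('side',s([(38,440),(418,82),(250,540)]),.052);print(o,ang(o[1]-o[0]))
E
```

```text
[[ 0.6699  0.1296]
 [ 0.6419 -0.1376]
 [ 0.5529 -0.1242]
 [ 0.5806  0.1384]] [0.6113 0.0015] [np.float64(-5.622601800950517), np.float64(-95.96841913312748), np.float64(171.39550207029149), np.float64(83.99091020508264)] [np.float64(0.08972560520903085), np.float64(0.2686641710893036), np.float64(0.09000660020882131), np.float64(0.2639831026635465)]
pocket [0.611  0.0021]
jar top [[0.4386 0.105 ]
 [0.4003 0.0642]
 [0.4386 0.0258]] [0.4386 0.0654] -133.25355641629932 -45.10618584385654
jar side [[0.4727 0.0651]
 [0.4328 0.101 ]
 [0.4005 0.0617]] [0.4366 0.0634] 138.10348533984083 -129.38457707677748
cap [[0.4362 0.0645]]
[[ 0.6696  0.1284]
 [ 0.5538 -0.1257]
 [ 0.5722  0.1674]] -114.49234254444033
```

```bash
python3 -m inch '[[[0.02,-0.045,0],[0,0,-3.6],-1],[[0.02,-0.045,0],[0,0,-3.6],-1],[[0.02,-0.045,0],[0,0,-3.6],-1],[[0.02,-0.045,0],[0,0,-3.6],-1],[[0.02,-0.045,0],[0,0,-3.6],-1],[[0.02,-0.045,0],[0,0,-3.6],-1],[[0.02,-0.045,0],[0,0,-3.6],-1],[[0.02,-0.045,0],[0,0,-3.6],-1]]' | cut -c1-900; python3 -m inch '[[[0.021,-0.045,0],[0,0,-3.6],-1],[[0.021,-0.045,0],[0,0,-3.6],-1],[[0.022,-0.046,0],[0,0,-3.6],-1],[[0,0,0],[0,0,0],-1],[[0,0,0],[0,0,0],-1],[[0,0,0],[0,0,0],-1]]' | cut -c1-900
python3 - <<'E'
from h import *
s=robot.sense();print(s['time'],s['ee_pos'],s['tcp_rot'],s['qpos'])
im=robot.read_camera('wrist');cv2.imwrite('pics/w1.png',im[:,:,::-1])
E
```

```text
time: 1.7
ee_pos: [0.3723, 0.1996, 0.248]
tcp_rot: [0.419, 0.908, 0.0, 0.0]
ft_force: [1.2, -0.1, 0.1]
gripper_width: 0.999
finger_force: 0.0
time: 2.3
ee_pos: [0.4346, 0.0671, 0.2475]
tcp_rot: [0.502, 0.865, -0.0, -0.001]
ft_force: [-0.5, 0.1, -0.9]
gripper_width: 1.0
finger_force: 0.0
2.3 [0.43463599 0.06705064 0.24747793] [ 5.01695586e-01  8.65044076e-01 -1.98877293e-05 -5.34222253e-04] [-4.66431106e-03  1.25562232e-01  1.83619107e+00  5.37586906e-04
  1.18078594e+00 -5.24549540e-01]
```

View pics/w1.png

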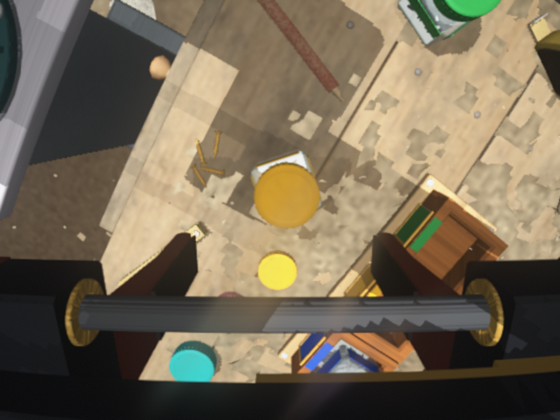

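```bash
cat > fit.py <<'E'
from h import *
from scipy.optimize import minimize
def proj(c,P):
    k=robot.get_calibration(c);K=np.array([[k['fx'],0,k['cx']],[0,k['fy'],k['cy']],[0,0,1.]])
    Ti=np.linalg.inv(k['T']);rv,_=cv2.Rodrigues(Ti[:3,:3])
    return cv2.projectPoints(np.array(P,float),rv,Ti[:3,3],K,k['distortion'])[0][:,0]
a=np.linspace(0,2*np.pi,48,endpoint=False)
def sil(c,x,y,z,yaw):
    S=8;m=np.zeros((420*4,560*4),np.uint8)
    r=R.from_euler('z',yaw,degrees=True).as_matrix()
    b=np.array([[i,j,h] for i in(-.029,.029) for j in(-.029,.029) for h in(0,.056)])@r.T
    cy=np.array([[.029*np.cos(t),.029*np.sin(t),h] for t in a for h in(.068,.088)])
    nk=np.array([[.026*np.cos(t),.026*np.sin(t),h] for t in a for h in(.056,.07)])
    for g in(b,cy,nk):
        q=(proj(c,g+[x,y,z])+.5)*4-.5
        cv2.fillConvexPoly(m,cv2.convexHull(q.round().astype(np.int32)),1)
    return cv2.resize(m.astype(np.float32),(560,420),interpolation=cv2.INTER_AREA)
def mask(c):
    robot.read_camera(c);M=np.zeros((420,560),bool)
    out=[]
    for q in('jar','cap'):
        r=robot.masks_of(c,q)
        out.append(r)
    return out
E
python3 - <<'E'
from fit import *
Ms={}
for c in('top','side'):
    j,cp=mask(c)
    s=sil(c,.4366,.0645,0,-43)>.5
    M=np.zeros_like(s)
    for r in j+cp:
        p=r['pixels']; f=(p&s).sum()/max(p.sum(),1); print(c,p.sum(),round(f,2),round(r['p'],2),s.sum())
        if f>.6: M|=p
    Ms[c]=M.astype(np.float32); np.save(f'm_{c}.npy',M)
cost=lambda v,cs=('top','side'):sum(np.abs(sil(c,v[0],v[1],0,v[2])-Ms[c]).sum()/Ms[c].sum() for c in cs)
for cs in(('side',),('top','side')):
    print(cs,[(y,round(min(cost((.4366+dx,.0645+dy,y),cs) for dx in(-.002,0,.002) for dy in(-.002,0,.002)),3)) for y in range(-55,-30,3)])
r=minimize(cost,[.4366,.0645,-43],method='Nelder-Mead',options=dict(initial_simplex=[[.4366,.0645,-43],[.4396,.0645,-43],[.4366,.0675,-43],[.4366,.0645,-38]]));print(r.x,r.fun)
s=robot.sense();pose=(s['ee_pos'],s['tcp_rot'])
im=cv2.imread('pics/w1.png');h=cv2.cvtColor(im,cv2.COLOR_BGR2HSV)[150:240,240:340]
m=((h[...,1]>150)&(h[...,0]>12)&(h[...,0]<35)).astype(np.uint8)
cn=max(cv2.findContours(m,0,1)[0],key=cv2.contourArea);e=cv2.fitEllipse(cn);print(e)
print(ray('wrist',[(e[0][0]+240,e[0][1]+150)],.086,pose))
E
```

```text
top 622 0.0 0.94 883
top 598 0.0 0.93 883
top 346 0.0 0.82 883
side 795 1.0 0.94 1501
side 599 1.0 0.73 1501
side 245 0.0 0.66 1501
side 385 0.0 0.61 1501
side 25 0.0 0.38 1501
('side',) [(-55, np.float32(0.094)), (-52, np.float32(0.088)), (-49, np.float32(0.083)), (-46, np.float32(0.086)), (-43, np.float32(0.085)), (-40, np.float32(0.088)), (-37, np.float32(0.087)), (-34, np.float32(0.087)), (-31, np.float32(0.092))]
('top', 'side') [(-55, np.float32(inf)), (-52, np.float32(inf)), (-49, np.float32(inf)), (-46, np.float32(inf)), (-43, np.float32(inf)), (-40, np.float32(inf)), (-37, np.float32(inf)), (-34, np.float32(inf)), (-31, np.float32(inf))]<stdin>:11: RuntimeWarning: divide by zero encountered in scalar divide
  np.max(np.abs(fsim[0] - fsim[1:])) <= fatol):
Traceback (most recent call last):
  File "fit.py", line 15, in sil
    q=(proj(c,g+[x,y,z])+.5)*4-.5
       ~~~~^^^^^^^^^^^^^
  File "fit.py", line 4, in proj
    k=robot.get_calibration(c);K=np.array([[k['fx'],0,k['cx']],[0,k['fy'],k['cy']],[0,0,1.]])
ValueError: time passes only in moves, steps and waits
```

```bash
python3 - <<'E'
from h import *
s=robot.sense();pose=(s['ee_pos'],s['tcp_rot']);print(s['time'])
im=cv2.imread('pics/w1.png');h=cv2.cvtColor(im,cv2.COLOR_BGR2HSV)[150:240,240:340]
m=((h[...,1]>150)&(h[...,0]>12)&(h[...,0]<35)).astype(np.uint8)
cn=max(cv2.findContours(m,0,1)[0],key=cv2.contourArea);e=cv2.fitEllipse(cn);print(e)
print(ray('wrist',[(e[0][0]+240,e[0][1]+150)],.086,pose))
cv2.imwrite('pics/c3.png',cv2.resize(im[135:235,235:345],None,fx=6,fy=6,interpolation=cv2.INTER_CUBIC))
E
```

```text
2.65
((46.4047966003418, 45.41473388671875), (63.38872528076172, 64.52393341064453), 84.82689666748047)
[[0.43777581 0.06642784]]
```

View pics/c3.png

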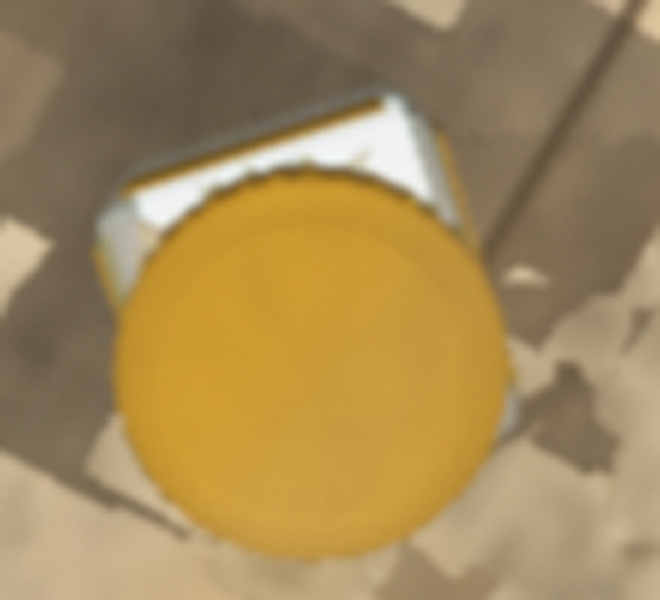

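```bash
python3 - <<'E'
from h import *
s=robot.sense();pose=(s['ee_pos'],s['tcp_rot'])
for a,b,z in[((122,190),(380,103),.056),((130,172),(375,95),.056),((140,192),(378,112),.056),((440,130),(472,240),.056),((97,250),(115,300),.05)]:
    o=ray('wrist',(np.array([a,b])+.5)/6+[234.5,134.5],z,pose);d=o[1]-o[0];print(o,np.degrees(np.arctan2(d[1],d[0])),np.linalg.norm(d))
E
```

```text
[[0.40123635 0.07030374]
 [0.42974301 0.10249711]] 48.4756821926058 0.043000497461787454
[[0.40095661 0.07344441]
 [0.42843061 0.10318598]] 47.26956695185835 0.04048927355444796
[[0.40386851 0.07144211]
 [0.43018388 0.10112347]] 48.43993662692578 0.03966713627883975
[[0.44007375 0.10355378]
 [0.45346138 0.09104093]] -43.06556993827102 0.018324852075623132
[[0.40241863 0.05868744]
 [0.40893132 0.05288398]] -41.704261684247975 0.008723251785857516
```

```bash
python3 -m inch '[[[0.001,0,-0.035],[0,0,0],-1],[[0,0,-0.04],[0,0,0],-1],[[0,0,-0.035],[0,0,0],-1],[[0,0,-0.025],[0,0,0],-1],[[0,0,-0.015],[0,0,0],-1],[[0,0,0],[0,0,0],-1],[[0,0,0],[0,0,0],-1]]'
```

```text
time: 3.35
ee_pos: [0.4364, 0.0665, 0.0978]
tcp_rot: [0.502, 0.865, -0.0, -0.0]
ft_force: [1.0, -0.4, 0.8]
gripper_width: 1.001
finger_force: 0.0
```

```bash
python3 -m inch '[[[0.001,-0.001,-0.009],[0,0,0],-1],[[0,0,0],[0,0,0],-1],[[0,0,0],[0,0,0],0],[[0,0,0],[0,0,0],1],[[0,0,0],[0,0,0],1],[[0,0,0],[0,0,0],1],[[0,0,0],[0,0,0],1]]'
```

```text
time: 4.05
ee_pos: [0.4378, 0.0653, 0.0888]
tcp_rot: [0.502, 0.865, 0.0, 0.0]
ft_force: [1.0, 1.2, 1.0]
gripper_width: 0.66
finger_force: 30.0
```

```bash
python3 -m inch '[[[0,0,0.03],[0,0,0],1],[[0,0,0.035],[0,0,0],1],[[0,0,0.03],[0,0,0],1],[[0.025,-0.009,0],[0,0,5],1],[[0.03,-0.011,0],[0,0,6],1],[[0.03,-0.011,0],[0,0,6],1],[[0.03,-0.011,0],[0,0,6],1],[[0.03,-0.011,0],[0,0,6],1]]';python3 -m inch '[[[0.02,-0.007,0],[0,0,5],1],[[0.009,-0.004,0],[0,0,2],1],[[0,0,0],[0,0,0],1],[[0,0,0],[0,0,0],1],[[0,0,0],[0,0,0],1]]'
python3 - <<'E'
from h import *
s=robot.sense();print(s['time'],s['ee_pos'],s['tcp_rot'],s['ft_force'],s['gripper_width'])
a=robot.read_camera('side')[:,:,::-1];b=robot.read_camera('wrist')[:,:,::-1]
cv2.imwrite('pics/s2.png',a);cv2.imwrite('pics/w2.png',b)
A=cv2.resize(a[130:275,175:275],None,fx=4,fy=4,interpolation=cv2.INTER_CUBIC)
B=cv2.resize(b[100:300,190:390],None,fx=2,fy=2,interpolation=cv2.INTER_CUBIC);B=cv2.copyMakeBorder(B,0,180,0,0,0)
cv2.imwrite('pics/c4.png',np.hstack([A,B]))
E
```

```text
time: 4.85
ee_pos: [0.5827, 0.0118, 0.183]
tcp_rot: [0.267, 0.964, -0.0, -0.001]
ft_force: [0.3, -0.5, -2.7]
gripper_width: 0.664
finger_force: 30.0
time: 5.35
ee_pos: [0.61, 0.0016, 0.1832]
tcp_rot: [0.21, 0.978, -0.0, -0.001]
ft_force: [-0.3, -0.5, -3.2]
gripper_width: 0.659
finger_force: 30.0
5.35 [0.60998846 0.00163341 0.1831703 ] [ 2.10498735e-01  9.77593647e-01 -1.08183508e-04 -9.64924802e-04] [-0.31805165 -0.46440687 -3.20564962] 0.6588044430328226
```

View pics/c4.png

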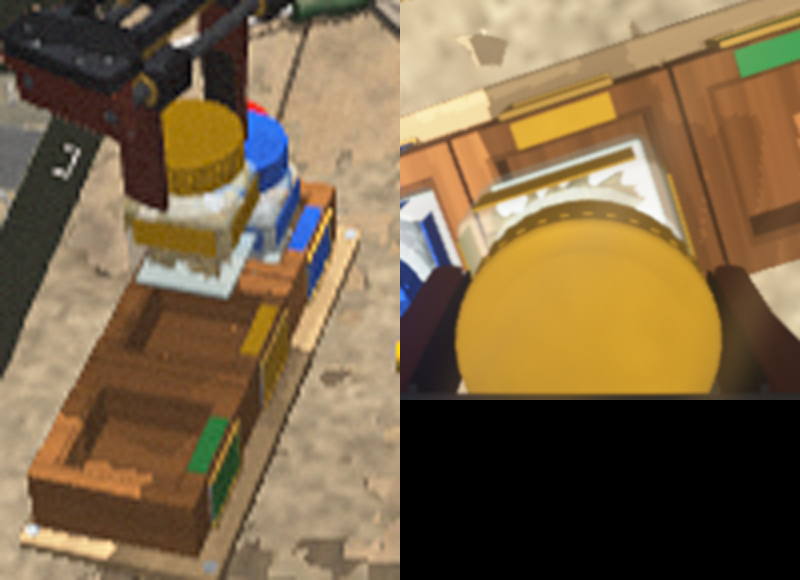

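```bash
python3 - <<'E'
from h import *
np.set_printoptions(precision=4,suppress=True)
s=robot.sense();pose=(s['ee_pos'],s['tcp_rot']);print(pose[0])
w=lambda l:(np.array(l)-[399.5,-.5])/2+[189.5,99.5]
def go(n,l,z):
    o=ray('wrist',w(l),z,pose);d=o[1]-o[0];print(n,o.ravel(),o.mean(0),np.degrees(np.arctan2(d[1],d[0])),np.linalg.norm(d))
go('label',[(480,203),(635,152)],.150)
go('label low',[(475,197),(632,148)],.150)
go('front',[(450,138),(670,68)],.052)
go('card',[(517,150),(616,115)],.052)
go('card2',[(510,125),(612,92)],.052)
go('sep',[(670,68),(720,255)],.052)
b=robot.read_camera('wrist');h=cv2.cvtColor(b,cv2.COLOR_RGB2HSV)
sd=lambda l:(np.array(l)+.5)/4+[174.5,129.5]
o=ray('side',sd([(137,280),(240,298),(258,240)]),.0944);print(o,(o[0]+o[2])/2,np.degrees(np.arctan2(*(o[1]-o[0])[::-1])))
E
```

```text
[0.6104 0.0016 0.1836]
label [ 0.5764 -0.0135  0.5805  0.0274] [0.5784 0.0069] 84.23614384174664 0.041165402165063696
label low [ 0.5744 -0.014   0.5793  0.0271] [0.5769 0.0066] 83.30538600337093 0.04142009611191132
front [ 0.5637 -0.037   0.5742  0.0516] [0.5689 0.0073] 83.2545424495627 0.08922025280364461
card [ 0.5788 -0.0151  0.5822  0.0256] [0.5805 0.0052] 85.25558986862822 0.04091117202664365
card2 [ 0.5688 -0.0134  0.5735  0.0278] [0.5711 0.0072] 83.56391819755615 0.04142656575915008
sep [0.5742 0.0516 0.6516 0.0414] [0.6129 0.0465] -7.511671810575193 0.07806080301004568
[[ 0.6361  0.0216]
 [ 0.5787  0.0271]
 [ 0.5784 -0.0208]] [0.6073 0.0004] 174.57381838311483
```

```bash
python3 -m inch '[[[0.0017,0,-0.01],[0,0,0],1],[[0,0,-0.013],[0,0,0],1],[[0,0,-0.007],[0,0,0],1],[[0,0,-0.004],[0,0,0],1],[[0,0,-0.004],[0,0,0],1],[[0,0,0],[0,0,0],1]]';python3 -m inch '[[[0,0,-0.003],[0,0,0],1],[[0,0,-0.003],[0,0,0],1],[[0,0,0],[0,0,0],1]]'
```

```text
time: 6.1
ee_pos: [0.6127, 0.0012, 0.1449]
tcp_rot: [0.21, 0.978, -0.0, -0.001]
ft_force: [-0.7, -0.3, -1.9]
gripper_width: 0.663
finger_force: 30.0
time: 6.4
ee_pos: [0.6129, 0.0013, 0.1394]
tcp_rot: [0.21, 0.978, -0.0, -0.0]
ft_force: [-1.0, -0.2, -2.8]
gripper_width: 0.66
finger_force: 30.0
```

```bash
python3 -m inch '[[[0,0,-0.003],[0,0,0],1],[[0,0,-0.003],[0,0,0],1],[[0,0,0],[0,0,0],1]]'
```

```text
time: 6.7
ee_pos: [0.6127, 0.0013, 0.1332]
tcp_rot: [0.21, 0.978, -0.0, -0.0]
ft_force: [-0.4, 0.9, -2.3]
gripper_width: 0.663
finger_force: 30.0
```

```bash
python3 -m inch '[[[0,0,-0.004],[0,0,0],1],[[0,0,-0.004],[0,0,0],1],[[0,0,-0.004],[0,0,0],1],[[0,0,-0.004],[0,0,0],1],[[0,0,0],[0,0,0],1]]';python3 -m inch '[[[0,0,-0.003],[0,0,0],1],[[0,0,-0.002],[0,0,0],1],[[0,0,0],[0,0,0],1]]'
```

```text
time: 7.2
ee_pos: [0.6125, 0.0013, 0.1168]
tcp_rot: [0.21, 0.978, -0.0, -0.001]
ft_force: [-1.3, 0.8, -2.3]
gripper_width: 0.661
finger_force: 30.0
time: 7.5
ee_pos: [0.6129, 0.0012, 0.1123]
tcp_rot: [0.21, 0.978, -0.0, -0.0]
ft_force: [0.1, 1.0, -2.7]
gripper_width: 0.66
finger_force: 30.0
```

```bash
python3 -m inch '[[[0,0,-0.0015],[0,0,0],1],[[0,0,-0.001],[0,0,0],1],[[0,0,0],[0,0,0],1],[[0,0,0],[0,0,0],1]]'
```

```text
time: 7.9
ee_pos: [0.6133, 0.0013, 0.1106]
tcp_rot: [0.21, 0.978, 0.0, 0.0]
ft_force: [-1.0, 0.3, 3.9]
gripper_width: 0.661
finger_force: 30.0
```

```bash
python3 -m inch '[[[0,0,0],[0,0,0],1],[[0,0,0],[0,0,5],1],[[0,0,0],[0,0,5],1],[[0,0,0],[0,0,5],1],[[0,0,0],[0,0,5],1],[[0,0,0],[0,0,5],1],[[0,0,0],[0,0,0],1]]'; python3 -c "
from station import robot
s=robot.sense();print(s['wrist_torque'],s['qpos'])"
```

```text
time: 8.6
ee_pos: [0.6146, 0.0016, 0.1113]
tcp_rot: [-0.008, 1.0, 0.0, 0.002]
ft_force: [-0.6, 1.6, 7.5]
gripper_width: 0.659
finger_force: 30.0
[0.36048686 0.05739714 0.1111911 ] [-1.10095425e-01  5.22544118e-01  1.61809134e+00  7.93110386e-04
  9.97737204e-01 -1.69657588e+00]
```

```bash
python3 -m inch '[[[0,0,0],[0,0,5],1],[[0,0,0],[0,0,5],1],[[0,0,0],[0,0,5],1],[[0,0,0],[0,0,5],1],[[0,0,0],[0,0,5],1],[[0,0,0],[0,0,5],1],[[0,0,0],[0,0,0],1]]'; python3 -m inch '[[[0,0,0],[0,0,5],1],[[0,0,0],[0,0,5],1],[[0,0,0],[0,0,5],1],[[0,0,0],[0,0,5],1],[[0,0,0],[0,0,0],1],[[0,0,0],[0,0,0],1]]'; python3 -c "
from station import robot
s=robot.sense();print(s['wrist_torque'],s['qpos'])"
```

```text
time: 9.3
ee_pos: [0.6146, 0.0015, 0.1114]
tcp_rot: [-0.266, 0.964, -0.0, 0.002]
ft_force: [-0.8, 1.8, 7.8]
gripper_width: 0.666
finger_force: 30.0
time: 9.9
ee_pos: [0.6145, 0.001, 0.1114]
tcp_rot: [-0.429, 0.904, -0.001, 0.001]
ft_force: [-0.9, 0.4, 7.7]
gripper_width: 0.661
finger_force: 30.0
[0.10782268 0.21835253 0.1123591 ] [-1.10580330e-01  5.22359318e-01  1.61818864e+00 -3.14223013e-04
  9.97794746e-01 -2.56703384e+00]
```

```bash
python3 -m inch '[[[0,0,0],[0,0,2],1],[[0,0,0],[0,0,0],1],[[0,0,0.003],[0,0,0],1],[[0,0,0.003],[0,0,0],1],[[0,0,0],[0,0,0],1],[[0,0,0],[0,0,0],1]]'; python3 -m inch '[[[0,0,0.005],[0,0,0],1],[[0,0,0.005],[0,0,0],1],[[0,0,0],[0,0,0],1],[[0,0,0],[0,0,0],1]]'
python3 - <<'E'
from h import *
a=robot.read_camera('side')[:,:,::-1];b=robot.read_camera('wrist')[:,:,::-1]
A=cv2.resize(a[130:275,175:275],None,fx=4,fy=4,interpolation=cv2.INTER_CUBIC)
B=cv2.resize(b[100:300,190:390],None,fx=2,fy=2,interpolation=cv2.INTER_CUBIC);B=cv2.copyMakeBorder(B,0,180,0,0,0)
cv2.imwrite('pics/c5.png',np.hstack([A,B]))
E
```

```text
time: 10.5
ee_pos: [0.6129, 0.0012, 0.1159]
tcp_rot: [-0.444, 0.896, 0.0, -0.0]
ft_force: [-1.4, -0.2, 0.1]
gripper_width: 0.661
finger_force: 30.0
time: 10.9
ee_pos: [0.6132, 0.0012, 0.1264]
tcp_rot: [-0.444, 0.896, -0.0, 0.0]
ft_force: [-0.2, -0.6, -0.3]
gripper_width: 0.658
finger_force: 30.0
```

View pics/c5.png

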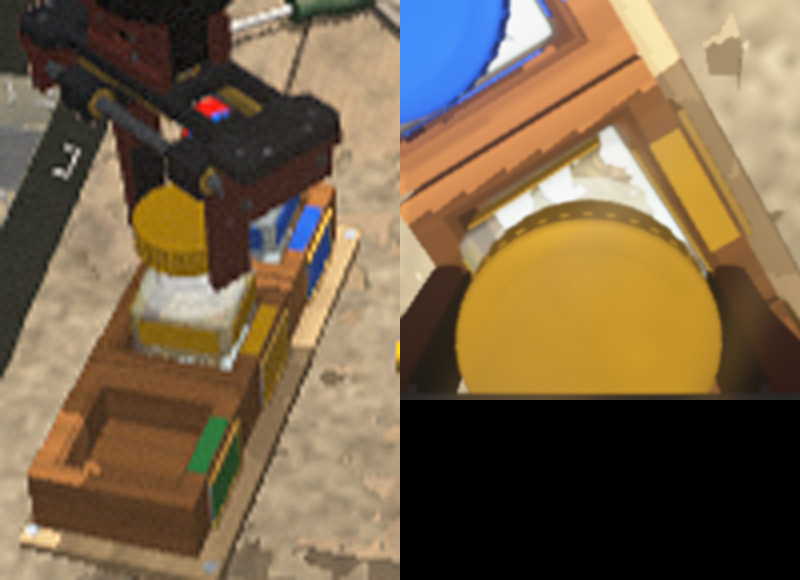

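The picture shows the jar square in the yellow pocket (left about (190,320)), with the cap (170,230) above it. The force dropped to zero, so the jar stayed down.

```bash
python3 -m inch '[[[0,0,0.007],[0,0,0],1],[[0,0,0.009],[0,0,0],1],[[0,0,0.008],[0,0,0],1],[[0,0,0],[0,0,0],1],[[0,0,0],[0,0,0],1],[[0,0,0],[0,0,0],1],[[0,0,0],[0,0,0],1]]'
python3 - <<'E'
from h import *
a=robot.read_camera('side')[:,:,::-1]
cv2.imwrite('pics/c6.png',cv2.resize(a[110:250,175:275],None,fx=4,fy=4,interpolation=cv2.INTER_CUBIC))
E
```

```text
time: 11.7
ee_pos: [0.6128, 0.0013, 0.1498]
tcp_rot: [-0.444, 0.896, 0.0, -0.0]
ft_force: [0.7, -0.5, -0.2]
gripper_width: 0.663
finger_force: 30.0
```

View pics/c6.png

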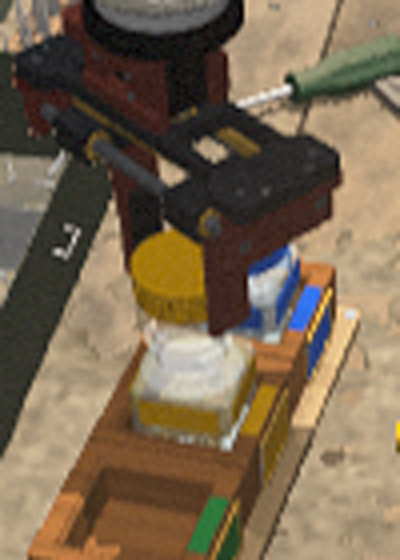

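The open neck (190,345) now shows below the cap (180,275), and the jar is still in its pocket, so I'm handing in.

```bash
python3 -c "
from station import robot
print(robot.finish_job())"
```

```text
the job is handed in; nothing more can be done
None
```

The job is handed in, with no verdict returned: the jar is seated in the yellow pocket, and its unscrewed cap is held level about 23 mm above the open mouth.

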